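# Draw a sprung height gauge to its mark and hold it

## Task

Two sprung height gauges for marking out socket heights are bolted to the bench. On the taller one (square foot, flat-topped knob), first unscrew the black screw cap around the rod anticlockwise to its stop, which frees the rod; then take the knob, pull the rod straight up against its inner spring until the lower edge of the rod's black length band is level with the top of the cap, and hold it still there: finish while still holding it. Leave the shorter ball-knobbed gauge and everything else on the bench alone.

Things in the scene. Friction and masses are not known exactly. Their poses are not given: they have to be found in the camera images.
- gauge: the taller gauge, bolted down: 110 mm square dark steel foot 12 mm thick, aluminium tube 33 mm in diameter, black screw cap round its top, and a rod with a steel knob standing out of the cap. Origin: centre of the foot's underside, on the bench; z up, along the rod. Tube, cap and knob are coaxial with the origin. The top of the cap is 140 mm above the bench.
- gauge_cap (a joint): turn of the taller gauge's captive screw cap, rad: 0 fully tight, grows anticlockwise seen from above, hard stop at 1.5. It does not rise as it turns. Friction about 0.06 N m. Below about 1.1 it locks the rod (which can then rise only 1 to 3 mm); at the stop the rod is free. It starts between 0 and 0.2.
- gauge_rod (a joint): extension of the taller gauge's rod, m: 0 fully in (start), grows upward, end stop 0.115. At 0.085 the lower edge of its black length band (10 mm tall, hidden in the tube at first) is level with the top of the cap. An inner spring pulls it back: about 4 N at 0, rising by 60 N/m to about 9 N at the mark, plus 0.4 N friction; let go, it slides back in.
- gauge_capmid (a point): centre of the taller gauge's screw cap, on its axis: the cap is a ribbed black cylinder 44 to 47 mm in diameter and 26 mm tall, so from 13 mm below to 13 mm above this point (127 mm above the bench), with a small seen-only nib on its rim. The knob's top stands 50 mm above this point.
- gauge_knob (a point): centre of the taller gauge's knob, which rises with the rod: an upright steel cylinder 26 mm in diameter and 22 mm tall, flat-topped. With the rod in, this point is 26 mm above the cap's top (166 mm above the bench); below the knob is a 20 mm collar 4 mm tall, then the 14 mm rod.
- other: the shorter gauge, to be left alone: round foot 110 mm in diameter, tube 33 mm, cap 40 mm in diameter with its top 110 mm above the bench, ball knob 28 mm in diameter centred 136 mm above the bench. Bolted down. Origin: centre of the foot's underside.
- other_cap (a joint): turn of the shorter gauge's cap, rad: 0 tight; leave it
- other_rod (a joint): extension of the shorter gauge's rod, m: 0 in; leave it
- screwdriver: screwdriver lying on the bench, about 200 mm long and 26 mm high; origin under its middle, x along it
- wrench: flat open-ended wrench lying on the bench, about 180 mm long and under 15 mm high; origin under its middle, x along it
- tape: roll of tape lying flat, 72 mm in diameter, 19 mm high; origin under its centre
- meter: grey hand-held multimeter lying flat, 150 x 75 x 34 mm; origin under its centre, x along it
- backbox: white open socket back box, 75 x 75 x 45 mm; origin under its centre
- breaker: white circuit breaker module, 70 x 18 x 79 mm, standing; origin under its centre
- partsbin: blue open parts bin, 120 x 160 x 60 mm; origin under its centre
There are look-alikes about, which are no part of the job. Leave any turquoise look-alike of the gauge alone. Of the things shaped like the tape, the black one is meant.

How it is judged (in metres and radians):
On the way:
1. the taller gauge's cap is unscrewed (past 1.2 rad) while its rod is still in (under 10 mm) (value of joint gauge_cap above 1.2 rad and value of joint gauge_rod below 0.01 m), for 0.2 s.
At the end, for the whole second after the job is handed in: Taller gauge: rod out 85 mm within 6 mm, still (under 10 mm/s), held by the fingers (over 3 N), touched by no loose thing; cap past 1.15 rad. Shorter gauge: rod under 5 mm, cap under 0.2 rad. Loose things within 20 mm of their starts (value of joint gauge_rod between 0.079 and 0.091 m and velocity of joint gauge_rod between -0.01 and 0.01 m/s and value of joint gauge_cap above 1.15 rad and contact force between gauge and the fingers above 3 N and value of joint other_rod below 0.005 m and value of joint other_cap below 0.2 rad and contact force between gauge and screwdriver below 0.3 N and contact force between gauge and wrench below 0.3 N and contact force between gauge and tape below 0.3 N and contact force between gauge and meter below 0.3 N and contact force between gauge and backbox below 0.3 N and contact force between gauge and breaker below 0.3 N and contact force between gauge and partsbin below 0.3 N and distance of each of screwdriver, wrench, tape, meter, backbox, breaker, partsbin from where it was at the start of the episode below 0.02 m); the arm keeps its last pose, push and grip.
It fails at once if the shorter gauge is operated (value of joint other_rod above 0.01 m or value of joint other_cap above 0.3 rad).
It fails at once if another thing on the bench is knocked away (over 30 mm) (distance of any of screwdriver, wrench, tape, meter, backbox, breaker, partsbin from where it was at the start of the episode above 0.03 m).
It also fails if it takes over 45 s, if anything falls off the work surface, if the arm or the gripper's body presses on something with over 40 N, if the wrist force passes 120 N, or if a joint passes its speed limit or range.

## Robot

A 6-joint arm with a two-finger parallel gripper is mounted at the origin on the work surface. World frame = base frame: x ahead of the robot, y to its left, z up, the work surface at z = 0. Lengths are in mm, angles in rad, forces in N, time in s.
With the tool pointing down it reaches from about 300 to 775 mm from the base axis. Payload 14.6 kg.
Tool frame: the origin (TCP) lies midway between the tips of the shut fingers; the grasp point (between the pads) lies 19 mm behind it (manip.hold_point_z is the distance from the TCP to the grasp point, in mm); z points along the fingers, y is the direction in which the jaws open and shut (so a half turn about z gives the same grasp; the last joint's range is limited). The gripper opens to 94 mm and grips with 3 to 60 N. Pads are 16 mm wide; open, the fingers measure 119 mm over their backs; the gripper's body (75 mm by 177 mm) begins 78 mm behind the grasp point.
Start: joints at [1.052, 0.3, 1.521, -0, 1.321, -0.067], TCP at [240.118, 494.806, 205.446] pointing down, gripper open.
Joint ranges: [-3.03, 3.03], [-0.79, 2.21], [0.23, 2.52], [-1.04, 4.18], [0, 3.07], [-2.55, 2.55]. Speed limits (rad/s): [2.22, 2.22, 2.57, 3.14, 3.14, 3.14].

## Interface

Orientations are given as [roll, pitch, yaw] about the fixed x, y, z axes, in that order (R = Rz(yaw) Ry(pitch) Rx(roll)).
In Python, from cell import manip gives the robot as it stands.
- The arm moves only by the shell command python3 -m crank 'ROWS' [OPENING] [FORCE]. ROWS is JSON, a list of rows, each an object with "offset": the shift along the world's x, y, z in m, a list of three; "spin": the turn about the world's z in degrees. In form: [{"offset": [dx, dy, dz], "spin": spin}, ...]. A call has exactly 8 rows; each row is the pose to reach, as a shift and turn from the pose measured when the call began; what a row does not reach only later rows make up. A row lasts 1/12 s, in which the tool goes at most 41.7 mm and 7.16 degrees, less where a joint would pass 70% of its speed; a pose out of reach is approached as far as the arm can. A call with a gripper value outside its range is refused whole. OPENING is the opening, from 0 (shut) to 1 (fully open), set as the call begins (- or left out, the last holds). The fingers move at their own pace and stop on an object; FORCE is the grip in N (left out, the last holds). Time passes only in rows, so rows that repeat a pose let the fingers close, or fill a call up. It gives the time, the measured TCP pose, the force and the opening at its end, in the units of the state.
- manip.read_state(): the state, without advancing time (a new reading comes with each control period).
- manip.camera(name): name is "scene" or "top" or "wrist"; returns a dict with "pixels" (400x640x3 uint8, red, green, blue), "fx", "fy", "cx", "cy" (pixels), "extrinsics" (4x4, takes a point from world to camera coordinates); the wrist camera has in their place "hand_eye" (4x4, takes a point from camera to tool coordinates, whose origin is the TCP and whose axes are the flange's). Camera axes: x right, y down, z forward; pixel columns grow to the right and rows downward; lengths in mm; the calibration is good to about 2 mm. A picture is of the moment at which its call begins: read the wrist's pose just before it. There is no depth.
- manip.sign_off(): hands the job in, once; it reports no verdict.
Trained networks look in a picture, given as the dict that the camera call returned (one of the last four; its "shot" number tells which), for a name from the list of things; names that differ only in an ending like _2 or _b are one class to them, and where a whole thing is asked for, a point or a joint stands for the part that bears it (a point fixed in the world has none). Each returns a list of dicts, best first, with "conf" (0 to 1); they miss things now and then, are a little off and sometimes report something else, mostly with a low value. They report only what shows in the picture. A call takes as long as a camera call. They do not tell look-alikes from the thing itself.
- manip.search_frame(picture, name): "location" ([x, y, z] in mm, in world coordinates, good to about 4 mm: the middle of the surface that is visible of it).
- manip.masks_of(picture, name): "mask" (400x640 bool, what is visible of it).
The state is a dict: "clock": time; "joints": joint angles; "qd": joint speeds; "effort": joint torques, N m; "eef_pos": TCP position; "eef_rot": TCP orientation; "wrist_force": force on the tool from outside, world axes, zero at the start; "moment": the same for the moment, N m; "finger_gap": finger opening in mm.
Only numpy, scipy, OpenCV 4.12 (cv2) and the standard library are available. Lean on these libraries where they do the work, as an engineer would, in place of code of your own. Each camera call takes 0.05 s, during which the arm holds its last target. There are 200 camera calls.

## Working session

There is one attempt and no reset: what is moved stays moved. The work goes in short steps, Python scripts to look and compute and a shell command to move; the robot and the scene stay as the last step left them, time stands still between calls to the robot, and variables do not carry over. Pictures are saved under pics/ and viewed, about 8 in all and at most 12, crops included, and the job is handed in when it is done.

```bash
mkdir -p pics; ls
python3 - <<'E'
from cell import manip
import cv2,numpy as np
s=manip.read_state();print(s)
for n in("scene","top"):
    p=manip.camera(n);cv2.imwrite(f"pics/{n}0.png",p["pixels"][:,:,::-1])
    for k in("gauge","gauge_cap","gauge_knob","gauge_capmid","other"):
        print(n,k,[(np.round(d["location"]),round(d["conf"],2)) for d in manip.search_frame(p,k)])
E
```

```text
pics
{'clock': 0.0, 'joints': array([ 1.05238503e+00,  3.00473960e-01,  1.52156554e+00,  2.49539209e-05,
        1.32068316e+00, -6.65551969e-02]), 'qd': array([-0.00106549, -0.00084534,  0.00057418, -0.00106164, -0.00174759,
       -0.00097428]), 'effort': array([ 1.50353237e-03, -5.31818891e+01, -3.52721822e+01,  7.08759623e-02,
        2.45482719e-02, -1.26938030e-04]), 'eef_pos': array([239.99943225, 494.5942429 , 204.8913306 ]), 'eef_rot': array([-3.14046675e+00, -9.92694436e-05,  2.68973031e+00]), 'wrist_force': array([-0.85856944, -0.52264565,  0.24877525]), 'moment': array([ 0.02907804, -0.01089101, -0.02442406]), 'finger_gap': 93.94333904943952}
scene gauge [(array([ 338., -156.,   15.]), 0.73), (array([ 522., -108.,   11.]), 0.6)]
scene gauge_cap [(array([ 339., -155.,  131.]), 0.64), (array([ 524., -108.,  136.]), 0.48), (array([ 470., -369.,    7.]), 0.34)]
scene gauge_knob [(array([ 518., -117.,  167.]), 0.51), (array([ 335., -159.,  166.]), 0.45)]
scene gauge_capmid [(array([ 524., -112.,  136.]), 0.76), (array([ 337., -158.,  136.]), 0.53)]
scene other [(array([490., 172.,  10.]), 0.94)]
top gauge [(array([ 509., -117.,   12.]), 0.81), (array([ 328., -159.,    9.]), 0.6)]
top gauge_cap [(array([ 333., -161.,  135.]), 0.75), (array([ 512., -116.,  142.]), 0.74)]
top gauge_knob [(array([ 326., -162.,  174.]), 0.68), (array([ 512., -122.,  176.]), 0.55)]
top gauge_capmid [(array([ 332., -158.,  143.]), 0.68), (array([ 506., -116.,  139.]), 0.48)]
top other [(array([473., 158.,  16.]), 0.94)]
```

View pics/scene0.png

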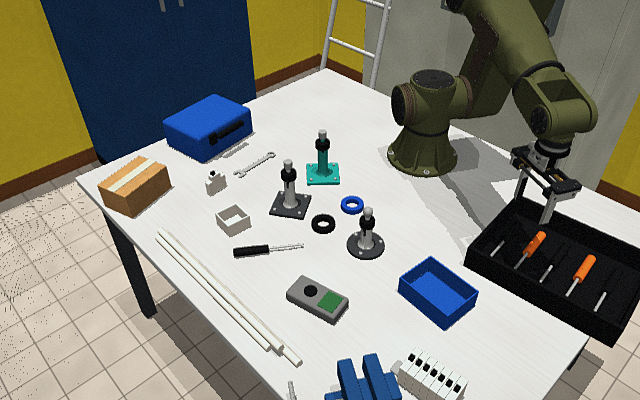

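View pics/top0.png

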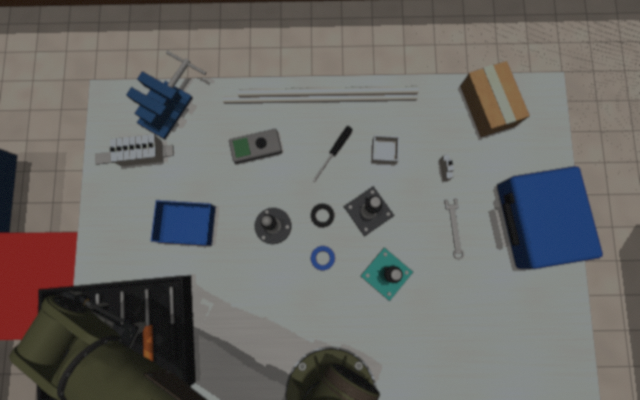

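Two candidates have the gauge shape. The dark-footed one is at scene (290,190) / top (370,207), near (515,-114). The turquoise one is at scene (322,160) / top (387,273), near (333,-158). The dark square foot with the flat-topped knob fits. The round-footed gauge with the ball knob, at scene (367,232), is the shorter one. I'll confirm with a crop.

```bash
python3 -c "
import cv2
a=cv2.imread('pics/scene0.png')[110:270,240:420];cv2.imwrite('pics/crop.png',cv2.resize(a,None,fx=3.5,fy=3.5,interpolation=cv2.INTER_CUBIC))"
```

```text
(no output)
```

View pics/crop.png

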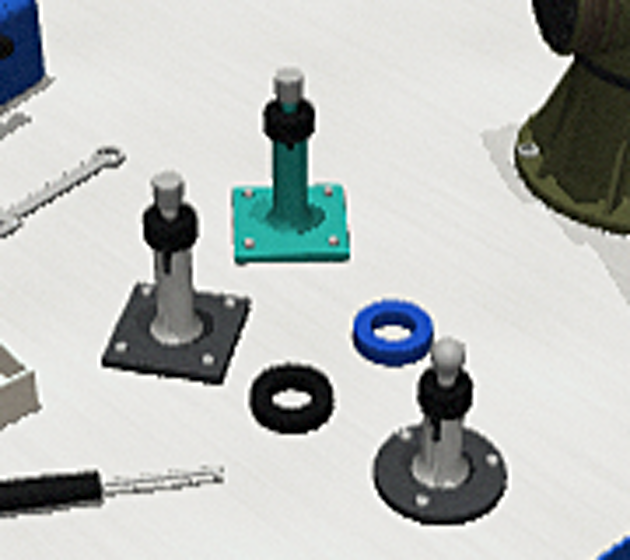

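```bash
python3 -m crank '[{"offset":[0.01,-0.02,0.03],"spin":-6},{"offset":[0.025,-0.055,0.06],"spin":-12},{"offset":[0.04,-0.09,0.08],"spin":-18},{"offset":[0.055,-0.125,0.09],"spin":-24},{"offset":[0.07,-0.16,0.09],"spin":-30},{"offset":[0.085,-0.195,0.09],"spin":-36},{"offset":[0.1,-0.23,0.09],"spin":-42},{"offset":[0.115,-0.265,0.09],"spin":-48}]' 1
```

```text
clock: 1.27
eef_pos: [355.3, 228.0, 295.7]
eef_rot: [3.141, -0.0, 1.847]
wrist_force: [1.0, 0.4, 0.2]
finger_gap: 94.2
```

The crop confirms it: dark square foot, aluminium tube and flat knob at crop (170,200). The turquoise look-alike is at (290,170) and the ball-knob gauge at (445,360).

```bash
python3 -m crank '[{"offset":[0.017,-0.035,0],"spin":-6},{"offset":[0.034,-0.07,0],"spin":-13},{"offset":[0.05,-0.105,0],"spin":-20},{"offset":[0.067,-0.14,0],"spin":-27},{"offset":[0.084,-0.175,0],"spin":-34},{"offset":[0.1,-0.21,0],"spin":-41},{"offset":[0.115,-0.245,0],"spin":-48},{"offset":[0.13,-0.28,0],"spin":-55}]' 1
cat > look.py <<'E'
from cell import manip
import cv2,numpy as np,sys
from scipy.spatial.transform import Rotation as R
def shot(tag):
    s=manip.read_state();p=manip.camera("wrist");cv2.imwrite(f"pics/{tag}.png",p["pixels"][:,:,::-1])
    T=np.eye(4);T[:3,:3]=R.from_euler("xyz",s["eef_rot"]).as_matrix();T[:3,3]=s["eef_pos"]
    C=T@p["hand_eye"]
    K=np.array([[p["fx"],0,p["cx"]],[0,p["fy"],p["cy"]],[0,0,1]])
    return s,p,C,K
def ray(C,K,u,v,z):
    d=C[:3,:3]@np.linalg.inv(K)@[u,v,1];return C[:3,3]+d*(z-C[2,3])/d[2]
if __name__=="__main__":
    s,p,C,K=shot(sys.argv[1]);print(s["eef_pos"],s["eef_rot"],"cam",C[:3,3].round())
    for k in("gauge","gauge_capmid","gauge_knob"):
        print(k,[(np.round(d["location"]),round(d["conf"],2)) for d in manip.search_frame(p,k)])
E
python3 look.py w1
```

```text
clock: 1.93
eef_pos: [485.7, -54.0, 295.9]
eef_rot: [3.14, -0.0, 0.881]
wrist_force: [0.5, 0.8, -0.1]
finger_gap: 94.3
[485.70429374 -54.02405951 295.87336746] [ 3.14047419e+00 -3.78236594e-04  8.80791838e-01] cam [534.   4. 475.]
gauge [(array([ 518., -110.,   13.]), 0.81), (array([ 341., -157.,   12.]), 0.74), (array([ 518., -114.,  177.]), 0.45)]
gauge_capmid [(array([ 520., -112.,  140.]), 0.93), (array([ 349., -148.,  126.]), 0.39)]
gauge_knob [(array([ 517., -117.,  176.]), 0.77), (array([ 336., -164.,  173.]), 0.65)]
```

View pics/w1.png

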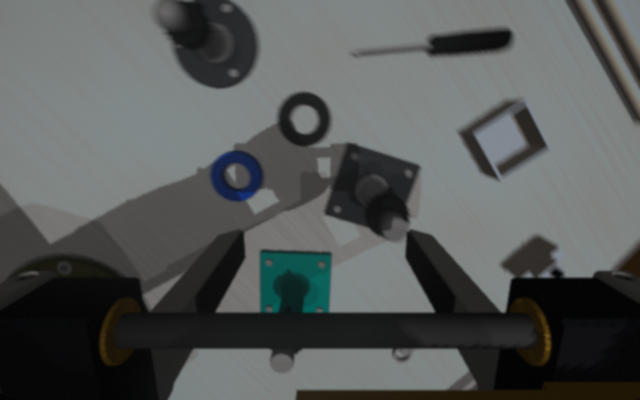

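The wrist view shows the dark gauge with its foot centred near (372,187) and the knob top at about (397,229). The turquoise one is below it at (290,300).

Run:
```python
from look import *
s,p,C,K=shot("w1b")
print("knobtop",ray(C,K,397,229,177)[:2])
# foot corners at z=12 (read from picture)
print("foot",np.mean([ray(C,K,u,v,12)[:2] for u,v in((347,143),(420,165),(326,213))][1:],axis=0))
```

```text
knobtop [ 518.50195272 -121.35068268]
foot [ 518.18996243 -120.33677437]
```

```bash
python3 -m crank '[{"offset":[0.01,-0.02,0],"spin":-4},{"offset":[0.02,-0.04,0],"spin":-5},{"offset":[0.032,-0.065,-0.02],"spin":-5},{"offset":[0.032,-0.065,-0.05],"spin":-5},{"offset":[0.032,-0.065,-0.075],"spin":-5},{"offset":[0.032,-0.065,-0.09],"spin":-5},{"offset":[0.032,-0.065,-0.09],"spin":-5},{"offset":[0.032,-0.065,-0.09],"spin":-5}]' 1
python3 look.py w2
```

```text
clock: 2.85
eef_pos: [517.1, -115.6, 206.1]
eef_rot: [3.141, -0.0, 0.803]
wrist_force: [-0.2, -0.1, 0.2]
finger_gap: 93.8
[ 517.14407195 -115.6376469   206.14773367] [ 3.14132036e+00 -1.25508122e-04  8.03001389e-01] cam [570. -62. 385.]
gauge [(array([ 349., -159.,   22.]), 0.94)]
gauge_capmid [(array([ 344., -158.,  142.]), 0.65), (array([ 528., -110.,  143.]), 0.63)]
gauge_knob [(array([ 339., -164.,  154.]), 0.84), (array([ 516., -118.,  175.]), 0.67)]
```

View pics/w2.png

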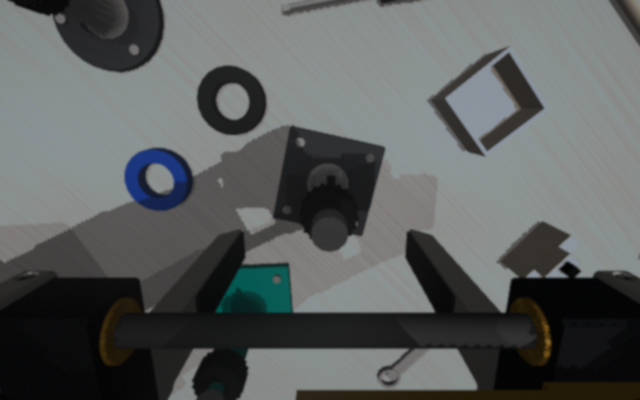

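Here the knob top is at about (330,231), with the jaws centred near column 325.

Run:
```python
from look import *
s,p,C,K=shot("w2b")
print(s["eef_pos"],"knobtop",ray(C,K,330,231,177)[:2],"foot",np.mean([ray(C,K,u,v,12)[:2] for u,v in((384,148),(275,217))],axis=0))
```

```text
[ 517.6317824  -116.44203299  207.12561023] knobtop [ 519.17626407 -120.324932  ] foot [ 518.19555965 -122.31125182]
```

```bash
python3 -m crank '[{"offset":[0.001,-0.004,0],"spin":0},{"offset":[0.001,-0.004,-0.02],"spin":0},{"offset":[0.001,-0.004,-0.04],"spin":0},{"offset":[0.001,-0.004,-0.06],"spin":0},{"offset":[0.001,-0.004,-0.08],"spin":0},{"offset":[0.001,-0.004,-0.097],"spin":0},{"offset":[0.001,-0.004,-0.097],"spin":0},{"offset":[0.001,-0.004,-0.097],"spin":0}]' 1
python3 -m crank '[{"offset":[0,0,0],"spin":0},{"offset":[0,0,0],"spin":0},{"offset":[0,0,0],"spin":0},{"offset":[0,0,0],"spin":0},{"offset":[0,0,0],"spin":0},{"offset":[0,0,0],"spin":0},{"offset":[0,0,0],"spin":0},{"offset":[0,0,0],"spin":0}]' 0 20
```

```text
clock: 3.77
eef_pos: [518.6, -120.7, 110.1]
eef_rot: [3.14, -0.001, 0.801]
wrist_force: [0.6, -0.0, 0.6]
finger_gap: 94.1
clock: 4.43
eef_pos: [518.0, -120.2, 110.0]
eef_rot: [-3.141, -0.0, 0.801]
wrist_force: [-17.7, 17.8, 13.8]
finger_gap: 44.1
```

```bash
python3 -m crank '[{"offset":[-0.0007,0.0007,0],"spin":0},{"offset":[-0.0007,0.0007,0],"spin":0},{"offset":[-0.0007,0.0007,0],"spin":0},{"offset":[-0.0007,0.0007,0],"spin":0},{"offset":[-0.0007,0.0007,0],"spin":0},{"offset":[-0.0007,0.0007,0],"spin":0},{"offset":[-0.0007,0.0007,0],"spin":0},{"offset":[-0.0007,0.0007,0],"spin":0}]' 0 20
```

```text
clock: 5.1
eef_pos: [517.3, -119.5, 110.1]
eef_rot: [-3.141, -0.001, 0.801]
wrist_force: [-0.9, 0.7, 3.1]
finger_gap: 43.7
```

Centred now. I'll turn anticlockwise.

```bash
python3 -m crank '[{"offset":[0,0,0],"spin":4},{"offset":[0,0,0],"spin":9},{"offset":[0,0,0],"spin":14},{"offset":[0,0,0],"spin":19},{"offset":[0,0,0],"spin":24},{"offset":[0,0,0],"spin":29},{"offset":[0,0,0],"spin":34},{"offset":[0,0,0],"spin":39}]' 0 20
python3 -c "
from cell import manip
s=manip.read_state();print(s['moment'],s['wrist_force'])"
```

```text
clock: 5.77
eef_pos: [516.2, -118.9, 110.1]
eef_rot: [-3.138, -0.002, 1.486]
wrist_force: [-13.5, 4.0, 10.1]
finger_gap: 43.3
[ 0.75549548  2.13575022 -0.10379487] [-13.48185543   3.95846634  10.05455751]
```

```bash
python3 -m crank '[{"offset":[-0.0006,0.0002,0],"spin":4},{"offset":[-0.0008,0.0002,0],"spin":9},{"offset":[-0.0008,0.0002,0],"spin":14},{"offset":[-0.0008,0.0002,0],"spin":19},{"offset":[-0.0008,0.0002,0],"spin":24},{"offset":[-0.0008,0.0002,0],"spin":29},{"offset":[-0.0008,0.0002,0],"spin":34},{"offset":[-0.0008,0.0002,0],"spin":38}]' 0 20
python3 -c "
from cell import manip
s=manip.read_state();print(s['moment'],s['wrist_force'])"
python3 -m crank '[{"offset":[0,0,0],"spin":2},{"offset":[0,0,0],"spin":4},{"offset":[0,0,0],"spin":6},{"offset":[0,0,0],"spin":8},{"offset":[0,0,0],"spin":10},{"offset":[0,0,0],"spin":12},{"offset":[0,0,0],"spin":12},{"offset":[0,0,0],"spin":12}]' 0 20
python3 -c "
from cell import manip
s=manip.read_state();print(s['moment'],s['wrist_force'])"
```

```text
clock: 6.43
eef_pos: [514.4, -119.1, 110.0]
eef_rot: [-3.136, -0.003, 2.154]
wrist_force: [-9.6, -2.9, 8.0]
finger_gap: 43.7
[-0.53572872  1.62761379 -0.09572377] [-9.57216305 -2.91946776  7.96243657]
clock: 7.1
eef_pos: [513.2, -118.8, 109.4]
eef_rot: [-3.134, -0.006, 2.363]
wrist_force: [-8.1, 1.6, 3.2]
finger_gap: 43.3
[ 0.31183021  1.32472589 -0.01899671] [-8.13779647  1.59896477  3.24606651]
```

```bash
python3 -m crank '[{"offset":[-0.0004,0,0],"spin":3},{"offset":[-0.0004,0,0],"spin":6},{"offset":[-0.0004,0,0],"spin":9},{"offset":[-0.0004,0,0],"spin":12},{"offset":[-0.0004,0,0],"spin":15},{"offset":[-0.0004,0,0],"spin":18},{"offset":[-0.0004,0,0],"spin":18},{"offset":[-0.0004,0,0],"spin":18}]' 0 20
python3 - <<'E'
from cell import manip
import cv2,numpy as np
s=manip.read_state();print(s['moment'],s['wrist_force'],s['joints'])
p=manip.camera("scene")["pixels"][:,:,::-1]
a=cv2.imread("pics/scene0.png")
f=lambda i:cv2.resize(i[140:225,255:325],None,fx=5.5,fy=5.5,interpolation=cv2.INTER_CUBIC)
cv2.imwrite("pics/nib.png",np.hstack([f(a),f(p)]))
E
```

```text
clock: 7.77
eef_pos: [511.0, -118.9, 108.5]
eef_rot: [-3.133, -0.01, 2.677]
wrist_force: [-11.7, -1.4, 2.6]
finger_gap: 43.7
[-0.18592144  2.06133043 -0.08939486] [-11.74432122  -1.43320773   2.55588104] [-0.29470605  0.353337    1.68992893 -0.00796512  1.11013113 -1.39757803]
```

View pics/nib.png

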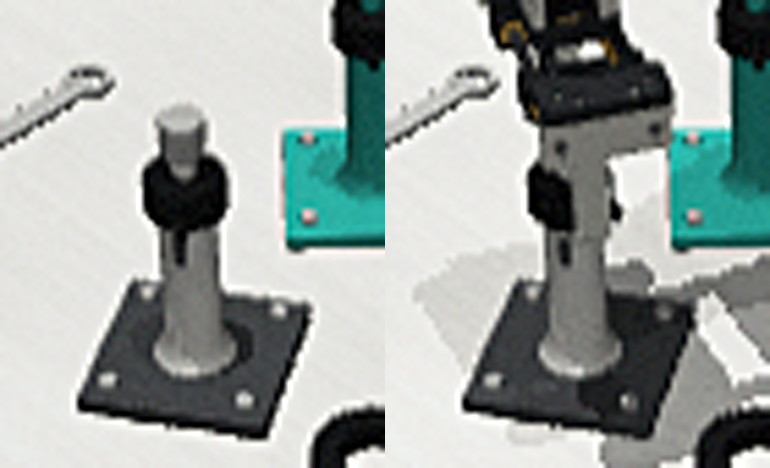

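The fixed tube mark is at the same place in both. The nib is hidden behind the finger in the right-hand image. The tool has drifted off-axis, so I'll open, rise and check the cap.

```bash
python3 -m crank '[{"offset":[0,0,0],"spin":0},{"offset":[0,0,0],"spin":0},{"offset":[0,0,0],"spin":0},{"offset":[0.003,-0.001,0],"spin":0},{"offset":[0.006,-0.001,0.025],"spin":0},{"offset":[0.006,-0.001,0.05],"spin":0},{"offset":[0.006,-0.001,0.08],"spin":0},{"offset":[0.006,-0.001,0.098],"spin":0}]' 1
python3 - <<'E'
from look import *
s,p,C,K=shot("w3");print(s["eef_pos"],s["eef_rot"],s["wrist_force"],s["moment"])
import numpy as np
P=lambda x:(lambda c:(K@(c/c[2]))[:2])((np.linalg.inv(C)@np.append(x,1))[:3])
print("proj knobtop/captop at (518.5,-120.5):",P([518.5,-120.5,177]),P([518.5,-120.5,140]))
q=manip.camera("scene")["pixels"][:,:,::-1]
u,v=P([518.5,-120.5,140]).astype(int)
a=cv2.resize(p["pixels"][max(v-70,0):v+70,max(u-70,0):u+70,::-1],(480,480),interpolation=cv2.INTER_CUBIC)
b=cv2.resize(q[155:190,270:305],(310,310),interpolation=cv2.INTER_CUBIC)
c=np.zeros((480,800,3),np.uint8);c[:,:480][:a.shape[0]]=a;c[:310,485:795]=b
cv2.imwrite("pics/cap.png",c);print(u,v)
E
```

```text
clock: 8.48
eef_pos: [517.8, -120.0, 209.5]
eef_rot: [-3.133, -0.007, 2.677]
wrist_force: [0.6, -0.8, 0.8]
finger_gap: 92.9
[ 517.77842614 -120.03955159  209.48984529] [-3.13312884 -0.00743407  2.67710771] [ 0.58978163 -0.79649936  0.78145877] [ 0.02742463  0.00097941 -0.03715458]
proj knobtop/captop at (518.5,-120.5): [323.9268271  226.59925147] [324.41603983 211.15479718]
324 211
```

View pics/cap.png

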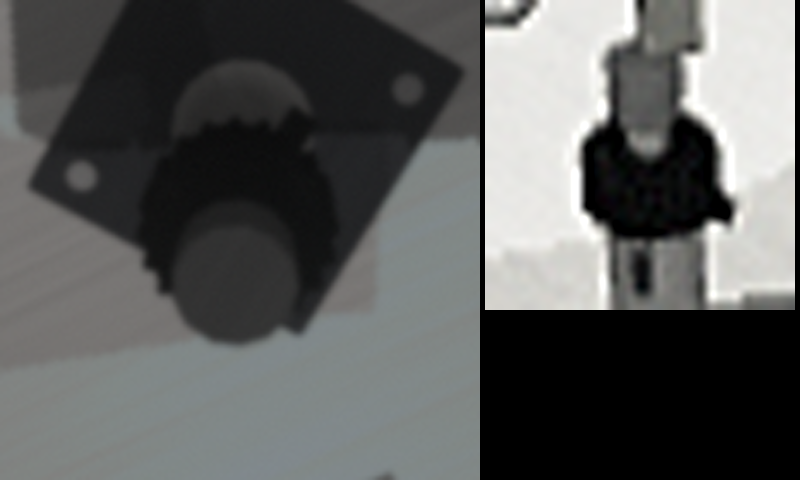

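Run:
```python
from look import *
s,p,C,K=shot("w3b")
for z in(115,127,138):
    r=ray(C,K,340,177.5,z);d=r[:2]-[518.5,-120.5];print(z,r[:2],np.hypot(*d),np.degrees(np.arctan2(d[1],d[0])))
q=manip.camera("scene");c=np.linalg.inv(q["extrinsics"])[:3,3]-[518.5,-120.5,0]
print("scenecam az",np.degrees(np.arctan2(c[1],c[0])))
Ks=np.array([[q["fx"],0,q["cx"]],[0,q["fy"],q["cy"]],[0,0,1]])
def P(x):
    c=q["extrinsics"]@np.append(x,1);return (Ks@(c[:3]/c[2]))[:2]
for z in (100,110,120,140):print(z,P([518.5,-120.5,z]))
# mark: rotate candidates on tube radius 16.5
for a in range(0,70,10):
    t=np.radians(a);print(a,P([518.5+16.5*np.cos(t),-120.5+16.5*np.sin(t),108]).round(1), "nib",P([518.5+25*np.cos(t+1.4),-120.5+25*np.sin(t+1.4),118]).round(1))
```

```text
115 [505.30988826 -99.24253899] 25.017168025295028 121.81932362002242
127 [503.06550251 -98.64525189] 26.755442953246074 125.23091802374196
138 [501.00814891 -98.09773871] 28.422282904165982 127.98298101897792
scenecam az 51.61437410695572
100 [288.49919348 181.79503664]
110 [288.33082362 179.20782754]
120 [288.16099756 176.59824211]
140 [287.81690061 171.31077097]
0 [284.2 182.1] nib [292.5 181.4]
10 [284.9 182.5] nib [293.7 180.8]
20 [285.7 182.8] nib [294.7 180.1]
30 [286.5 183. ] nib [295.5 179.3]
40 [287.5 183.1] nib [296.1 178.5]
50 [288.4 183.1] nib [296.4 177.6]
60 [289.4 183. ] nib [296.5 176.7]
```

The nib is now at azimuth ~125°, about 90° past the tube mark at ~32°, so the cap is at its stop. Next I'll take the knob.

```bash
python3 -m crank '[{"offset":[0.0007,-0.0005,-0.015],"spin":0},{"offset":[0.0007,-0.0005,-0.03],"spin":0},{"offset":[0.0007,-0.0005,-0.045],"spin":0},{"offset":[0.0007,-0.0005,-0.056],"spin":0},{"offset":[0.0007,-0.0005,-0.062],"spin":0},{"offset":[0.0007,-0.0005,-0.062],"spin":0},{"offset":[0.0007,-0.0005,-0.062],"spin":0},{"offset":[0.0007,-0.0005,-0.062],"spin":0}]' 1
python3 -m crank '[{"offset":[0,0,0],"spin":0},{"offset":[0,0,0],"spin":0},{"offset":[0,0,0],"spin":0},{"offset":[0,0,0],"spin":0},{"offset":[0,0,0],"spin":0},{"offset":[0,0,0],"spin":0},{"offset":[0,0,0],"spin":0},{"offset":[0,0,0],"spin":0}]' 0 20
```

```text
clock: 9.35
eef_pos: [518.0, -120.4, 144.6]
eef_rot: [-3.133, -0.009, 2.677]
wrist_force: [-0.1, -0.1, -0.7]
finger_gap: 94.1
clock: 10.02
eef_pos: [518.0, -120.4, 144.6]
eef_rot: [-3.133, -0.01, 2.677]
wrist_force: [-0.1, 0.5, 0.4]
finger_gap: 43.9
```

```bash
python3 -m crank '[{"offset":[0,0,0.001],"spin":0},{"offset":[0,0,0.002],"spin":0},{"offset":[0,0,0.002],"spin":0},{"offset":[0,0,0.002],"spin":0},{"offset":[0,0,0.002],"spin":0},{"offset":[0,0,0.002],"spin":0},{"offset":[0,0,0.002],"spin":0},{"offset":[0,0,0.002],"spin":0}]' 0 20
```

```text
clock: 10.68
eef_pos: [517.3, -121.9, 146.7]
eef_rot: [-3.13, -0.01, 2.677]
wrist_force: [-7.2, -10.2, 0.9]
finger_gap: 25.5
```

```bash
python3 -m crank '[{"offset":[-0.0003,-0.0005,0],"spin":0},{"offset":[-0.0003,-0.0005,0],"spin":0},{"offset":[-0.0003,-0.0005,0],"spin":0},{"offset":[-0.0003,-0.0005,0],"spin":0},{"offset":[-0.0003,-0.0005,0],"spin":0},{"offset":[-0.0003,-0.0005,0],"spin":0},{"offset":[-0.0003,-0.0005,0],"spin":0},{"offset":[-0.0003,-0.0005,0],"spin":0}]' 0 45
```

```text
clock: 11.35
eef_pos: [517.1, -122.3, 146.8]
eef_rot: [-3.13, -0.01, 2.677]
wrist_force: [0.0, 1.7, 0.4]
finger_gap: 25.4
```

Well centred, with a firm grip. I'll start the pull gently and watch the force.

```bash
python3 -m crank '[{"offset":[0,0,0.002],"spin":0},{"offset":[0,0,0.004],"spin":0},{"offset":[0,0,0.006],"spin":0},{"offset":[0,0,0.008],"spin":0},{"offset":[0,0,0.01],"spin":0},{"offset":[0,0,0.01],"spin":0},{"offset":[0,0,0.01],"spin":0},{"offset":[0,0,0.01],"spin":0}]' 0 45
```

```text
clock: 12.02
eef_pos: [517.0, -122.3, 156.7]
eef_rot: [-3.13, -0.01, 2.677]
wrist_force: [1.7, 0.9, -4.8]
finger_gap: 24.9
```

The 4.8 N reading matches the spring at 10 mm, so the rod is free. I'll lift the remaining 75 mm.

```bash
python3 -m crank '[{"offset":[0,0,0.008],"spin":0},{"offset":[0,0,0.02],"spin":0},{"offset":[0,0,0.032],"spin":0},{"offset":[0,0,0.044],"spin":0},{"offset":[0,0,0.056],"spin":0},{"offset":[0,0,0.066],"spin":0},{"offset":[0,0,0.072],"spin":0},{"offset":[0,0,0.075],"spin":0}]' 0 45
python3 -m crank '[{"offset":[0,0,0],"spin":0},{"offset":[0,0,0],"spin":0},{"offset":[0,0,0],"spin":0},{"offset":[0,0,0],"spin":0},{"offset":[0,0,0],"spin":0},{"offset":[0,0,0],"spin":0},{"offset":[0,0,0],"spin":0},{"offset":[0,0,0],"spin":0}]' 0 45
python3 - <<'E'
from cell import manip
import cv2,numpy as np
q=manip.camera("scene");p=q["pixels"][:,:,::-1]
cv2.imwrite("pics/fin.png",cv2.resize(p[110:210,255:335],None,fx=6,fy=6,interpolation=cv2.INTER_CUBIC))
K=np.array([[q["fx"],0,q["cx"]],[0,q["fy"],q["cy"]],[0,0,1]])
for z in(140,150,140+37+85):
    c=q["extrinsics"]@[518,-121.5,z,1];print(z,((K@(c[:3]/c[2]))[:2]-[255,110])*6)
s=manip.read_state();print(s["eef_pos"],s["wrist_force"],s["finger_gap"])
E
```

```text
clock: 12.68
eef_pos: [517.0, -122.3, 232.2]
eef_rot: [-3.13, -0.01, 2.677]
wrist_force: [2.5, 0.8, -10.2]
finger_gap: 25.1
clock: 13.35
eef_pos: [516.9, -122.3, 232.0]
eef_rot: [-3.13, -0.01, 2.677]
wrist_force: [3.3, -0.5, -10.1]
finger_gap: 25.0
140 [196.35613392 366.56983344]
150 [195.30845754 350.50202236]
262 [182.91529959 160.43290901]
[ 516.94319249 -122.25724593  232.09490297] [ 3.13311797  0.65225223 -9.53883976] 25.34481475253003
```

View pics/fin.png

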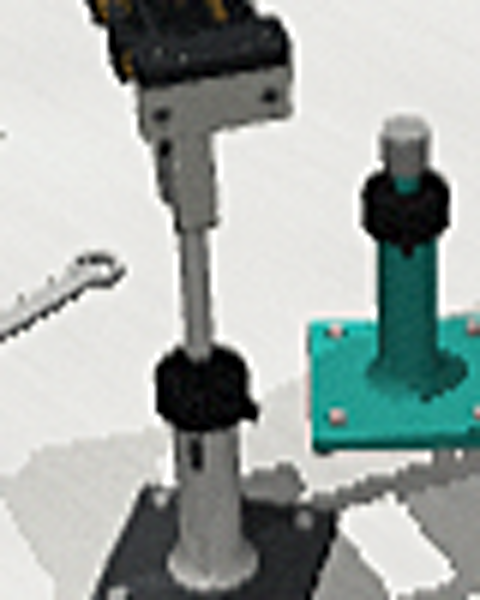

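Scene view: the rod is up, with dark starting at crop row ~357, just at the cap's top (366). The scene camera only gives about 4 mm here, so I'll check for slip with the wrist camera.

Run:
```python
from look import *
s,p,C,K=shot("w4");print(s["eef_pos"],s["wrist_force"])
P=lambda x:(lambda c:(K@(c/c[2]))[:2])((np.linalg.inv(C)@np.append(x,1))[:3])
u0,v0,f=260,130,6
for n,z in(("captop",140),("bandtop",150),("knobbot",240),("knobtop",262)):print(n,((P([517,-122,z])-[u0,v0])*f).round())
a=p["pixels"][v0:v0+100,u0:u0+130,::-1].astype(float)*1.8
cv2.imwrite("pics/w4c.png",cv2.resize(np.clip(a,0,255).astype(np.uint8),None,fx=f,fy=f,interpolation=cv2.INTER_CUBIC))
```

```text
[ 516.94319249 -122.25724593  232.09490297] [ 3.13311797  0.65225223 -9.53883976]
captop [392. 437.]
bandtop [392. 456.]
knobbot [382. 713.]
knobtop [379. 817.]
```

View pics/w4c.png

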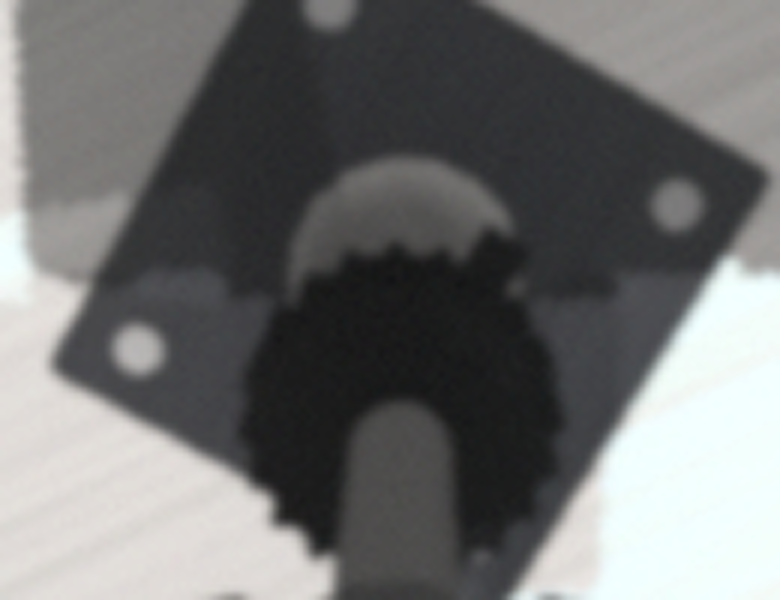

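The grey rod ends at crop row ~400. The prediction is ~404 with the band's top 10 mm above the cap, against ~387 for no band showing, so the extension is about 83–85 mm. Tool travel of 85.3 mm and a force of 9.5–10 N agree with that, and the pose is steady.

```bash
python3 -c "
from cell import manip
s=manip.read_state();print(s['clock'],s['eef_pos'],abs(s['qd']).max(),s['finger_gap']);print(manip.sign_off())"
```

```text
13.45 [ 516.96076664 -122.23716307  232.12964814] 0.0016879293887714262 25.085462966931882
the job is handed in; nothing more can be done
None
```

I unscrewed the taller gauge's cap to its stop, gripped the knob at 45 N and pulled the rod up. I handed the job in at 13.45 s with the arm still holding the rod; no verdict came back.

**Cap:** I commanded 107° of turn, and its nib ended about 90° past the tube mark (±8°). The drag torque gave no clear sign of hitting the stop, but the rod pulled freely afterwards. While turning, the tool drifted about 6 mm off the axis, so I re-centred it before taking the knob.

**Rod:** The checks on its height roughly agree with the 85 mm mark:
- **Tool travel:** it rose 85.3 mm from the point where it held the knob with the rod in.
- **Pull force:** it read 9.5–10.2 N. About 9.5 N is expected at the mark, so the higher readings would mean a few millimetres more.
- **Wrist picture:** it suggests about 83–85 mm. The black band against the black cap could not be made out sharply.
- **Stillness:** the joints were at rest and the finger gap was 25 mm on the 26 mm knob.

**Everything else:** I did not touch the shorter gauge, the turquoise look-alike or the loose things. I did not measure their positions again at the end.

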